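# Pin two chair rails to the track jig

### The arm

A 6-joint arm with a two-finger parallel gripper is mounted at the origin on the work surface. World frame = base frame: x ahead of the robot, y to its left, z up, the work surface at z = 0. Lengths are in mm, angles in rad, forces in N, time in s.
With the tool pointing down it reaches from about 225 to 875 mm from the base axis. Payload 3.4 kg.
Tool frame: the origin (TCP) lies on the centre line of the jaws, within the pads' length; the fingertips stand 19 mm ahead of it and the grasp point (between the pads) is the TCP; z points along the fingers, y is the line along which they close (so a half turn about z gives the same grasp; the last joint's range is limited). The gripper opens to 85 mm and grips with 20 to 120 N. Pads are 22 mm wide; open, the fingers measure 114 mm over their backs; the gripper's body (76 mm by 85 mm) begins 54 mm behind the grasp point. The pads swing forward as they close: fully open they stand 13 mm farther back than shut.
Start: joints at [-0.121, 0.276, 1.505, -0, 1.361, -0.121], TCP at [575.031, -0.009, 250.328] pointing down, gripper open.
Joint ranges: [-2.89, 2.89], [-0.75, 2.08], [0.22, 2.7], [-1.18, 4.32], [0.11, 2.71], [-2.7, 2.7]. Speed limits (rad/s): [2.57, 2.57, 3.14, 3.14, 3.14, 3.14].

### API

Orientations are given as a 3x3 rotation matrix whose columns are the frame's x, y, z axes.
In Python, from bench import * gives the robot as it stands.
- The arm moves only by the tool carry_out, never from a script. Its argument "rows" is one flat list of numbers, 5 for each row, row after row: the opening, from -1 (shut) to 1 (fully open), then the shift along the tool's x, y, z in mm, then the turn about the tool's z in degrees. A call has 1 to 8 rows; each row is the pose to reach, as a shift and turn from the pose commanded when the call began, along the tool's axes at that moment; what a row does not reach only later rows make up. A row lasts 1/10 s, in which the tool goes at most 50 mm and 8.59 degrees, less where a joint would pass 70% of its speed; a pose out of reach is approached as far as the arm can. A call with a gripper value outside its range is refused whole. The fingers move at their own pace and stop on an object; "squeeze" is the grip in N (left out, the last holds). Time passes only in rows, so rows that repeat a pose let the fingers close. It gives the time, the measured TCP pose, the force, the opening and the grip force at its end, in the units of the state.
- observe(): the state, without advancing time (a new reading comes with each control period).
- capture(name): name is "scene" or "side" or "wrist"; returns (picture, depth): 420x560x3 uint8, red, green, blue; 420x560 float32, mm along the optical axis (not along the pixel's ray), 0 where there is no reading.
- camera_info(name): a dict with "intrinsics" (3x3 intrinsics, pixels), "k1" (the pictures are not rectified: a ray, as slopes to the right and down, at radius r is drawn at 1 + k1 r^2 times it, then the intrinsics apply), "rvec" (rotation vector, rad) and "tvec" (3), from world to camera coordinates, as OpenCV has them. Camera axes: x right, y down, z forward; pixel columns grow to the right and rows downward; lengths in mm; the calibration is good to about 2 mm. A picture is of the moment at which its call begins: read the wrist's pose just before it. camera_info takes no time and is no camera call; for the wrist camera it gives the pose at the moment of the call.
- close_job(): hands the job in; it is judged then, once.
The state is a dict: "t": time; "q": joint angles; "joint_vel": joint speeds; "joint_efforts": joint torques, N m; "ee_pos": TCP position; "ee_rot": TCP orientation; "wrist_force": force on the tool from outside, world axes, zero at the start; "moment": the same for the moment, N m; "grip_width": opening from 0.0 (shut) to 1.0 (fully open); "grasp_force": force on a finger pad.
Only numpy, scipy, OpenCV 4.12 (cv2) and the standard library are available. Lean on these libraries where they do the work, as an engineer would, in place of code of your own. Each camera call takes 0.05 s, during which the arm holds its last target. There are 200 camera calls.

### The job

Line up the holes of the two stacked chair rails over the slot of the jig, then take the pin from its wooden stand and pass it down through both rails and into the hole of the steel bar hidden under the slot, until its collar sits fully home on the upper rail with the rails lying flat. Where the bar's hole lies along the slot is hidden: find it by feel, gently, never pressing the pin or the gripper down with more than about 3.5 kg. Leave the other things on the bench where they are.

Things in the scene. Friction and masses are not known exactly. Their poses are not given: they have to be found in the camera images.
- jig: Fixed jig on the bench: wooden box beam 90 (x) x 200 (y) x 40 mm high, a 36 mm wide, 10 mm thick aluminium plate let into its top. Origin: centre of the underside, z up. A wooden packing strip 60 (x) x 36 (y) x 12 mm, fixed on its top at y = -98 to -62 mm, carries the upper rail's tail.
- slot (a point): Centre of the slot, at the jig's top (axes as the jig's). Slot 14 (x) x 52 mm (y), through the plate. Under it a steel bar closes it, top 10 and underside 26 mm below this point, hollow below. The bar has one 13 mm through hole, at x = 0 but anywhere from y = -17 to +17 mm, not measured; the bar is clamped and does not move.
- rail_lower: Loose chair rail: flat lath 36 (x) x 160 (y) x 12 mm, about 80 g, lying on the jig's top, tail towards jig +y. One 13 mm hole through it: the origin is the hole's centre on the underside; the lath reaches from y = -25 to +135 mm. At the start the hole is up to 17 mm off the slot's centre, the yaw up to 0.15 rad off the jig's.
- rail_upper: Loose chair rail like the other, 36 x 160 x 12 mm, 80 g, lying on the lower rail and on the packing strip (underside 52 mm above the bench), tail towards jig -y. One 13 mm hole through it: the origin is the hole's centre on the underside; the lath reaches from y = +25 to -135 mm. Hole and yaw are off by as much as the lower rail's.
- pin: Loose upright pin, 120 g. Origin: its tip, z up. Steel shaft 10 mm thick from 0 to 56 mm, nose tapering to 8 mm over the lowest 6 mm; collar 26 mm diameter from 56 to 61 mm; wooden handle 22 x 22 mm square (sides along x, y) from 61 to 111 mm. At the start its collar is on the stand, tip 6 mm above the bench; fully home in the jig the tip is 8 mm above the bench.
- rack: Fixed wooden stand of the pin: block 60 x 60 x 62 mm with an upright 13 mm hole through its centre. Origin: centre of the underside. It is left or right of the jig.
- jar: Bystander: closed glass jar, 64 mm diameter, 85 mm high, upright. Origin: centre of the underside.
- brush: Bystander: brush 190 mm long lying on the bench beyond the jig. Origin on its length, at bench level.
- screwdriver: Bystander: screwdriver 200 mm long lying on the bench beyond the jig. Origin on its length, at bench level.
Things that resemble listed ones, but are neither listed nor needed, are in the scene too. What is shaped like the rail_upper but purple or turquoise is not meant.

How it is judged:
By the outcome, as a careful person would: the job done as asked, in the order asked, and still so for the second after the job is handed in, with the robot touching nothing.
It also fails if it takes over 72 s, if anything falls off the work surface, if the arm or the gripper's body presses on something with over 40 N, if the wrist force passes 120 N, or if a joint passes its speed limit or range.

## Working session

There is one attempt and no reset: what is moved stays moved. The work goes in short steps, Python scripts to look and compute and a tool call to move; the robot and the scene stay as the last step left them, time stands still between calls to the robot, and variables do not carry over. Pictures are saved under pics/ and viewed, at most 10 in all, crops included, and the job is handed in when it is done.

Besides the shell and the picture viewer there is one more tool, called after "Call:" as name(argument=value, ...) on one line, values as JSON. carry_out: Moves the arm, as the interface text tells. Its arguments: {"type":"object","properties":{"rows":{"type":"array","items":{"type":"number"}},"squeeze":{"type":"number"}},"required":["rows"]}

```bash
mkdir -p pics; ls; cat > h.py <<'E'
from bench import *
import numpy as np, cv2
def snap(n,f=None):
    p,d=capture(n); ci=camera_info(n)
    if f: cv2.imwrite('pics/'+f+'.png',p[:,:,::-1])
    np.savez('/tmp/'+n+'.npz',p=p,d=d,K=ci['intrinsics'],k1=ci['k1'],r=ci['rvec'],t=ci['tvec'])
    return p,d,ci
def load(n):
    z=np.load('/tmp/'+n+'.npz'); return z['p'],z['d'],dict(intrinsics=z['K'],k1=float(z['k1']),rvec=z['r'],tvec=z['t'])
def rays(uv,ci):
    K=np.array(ci['intrinsics'],float); D=np.array([ci['k1'],0,0,0],float)
    n=cv2.undistortPoints(np.array(uv,float).reshape(-1,1,2),K,D).reshape(-1,2)
    R=cv2.Rodrigues(np.array(ci['rvec'],float))[0]; t=np.array(ci['tvec'],float).reshape(3)
    return -R.T@t, np.c_[n,np.ones(len(n))]@R
def onz(uv,z,ci):
    c,d=rays(uv,ci); return c+d*((z-c[2])/d[:,2])[:,None]
def bydepth(uv,d,ci):
    c,r=rays(uv,ci); u=np.array(uv).astype(int).reshape(-1,2); return c+r*d[u[:,1],u[:,0]][:,None]
E
python3 - <<'E'
from h import *
a=snap('scene','scene0');b=snap('side','side0')
for n in ('scene','side','wrist'):
    ci=camera_info(n); print(n,ci['k1'],np.round(ci['intrinsics'],0).tolist(),np.round(rays([[280,210]],ci),2).tolist() if 0 else [x.round(2).tolist() for x in rays([[280,210]],ci)])
s=observe();print(s['wrist_force'],s['grip_width'],np.round(s['ee_rot'],3).tolist())
snap('wrist')
E
```

```text
pics
scene -0.122907702267356 [[411.0, 0.0, 285.0], [0.0, 411.0, 206.0], [0.0, 0.0, 1.0]] [[930.46, 492.36, 854.64], [[-0.35, -0.51, -0.79]]]
side -0.11927701917992194 [[425.0, 0.0, 277.0], [0.0, 425.0, 203.0], [0.0, 0.0, 1.0]] [[126.64, -612.99, 612.39], [[0.5, 0.62, -0.61]]]
wrist 0.015614329953626318 [[292.0, 0.0, 279.0], [0.0, 292.0, 207.0], [0.0, 0.0, 1.0]] [[574.52, 70.67, 372.69], [[0.0, -0.29, -0.96]]]
[ 0.13396052 -0.8263116  -0.9306703 ] 1.0030733220284114 [[0.0, 1.0, -0.002], [1.0, -0.0, 0.0], [0.0, -0.002, -1.0]]
```

View pics/scene0.png

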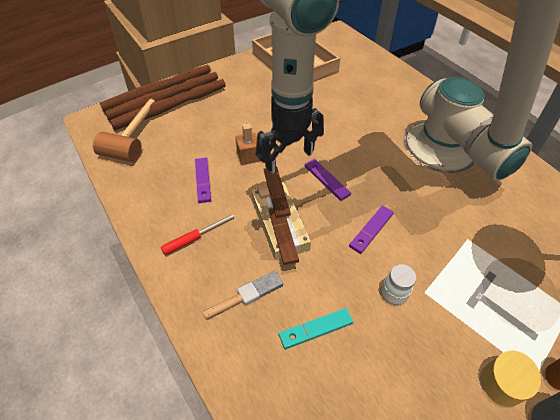

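View pics/side0.png

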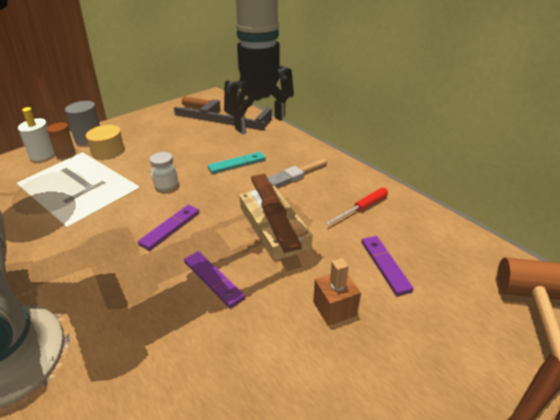

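The scene picture shows the jig with its two dark-brown rails at (280,215). The pin is in its stand at (248,145), or (338,290) in the side view. Look-alike laths: purple at (203,180), (328,178) and (371,229), turquoise at (316,328). None of these is meant.

```bash
python3 - <<'E'
from h import *
p,d,ci=load('wrist'); 
q,e,cs=load('scene')
q2,e2,c2=load('side')
A=cv2.resize(p,None,fx=1.0,fy=1.0)[:,:,::-1]
B=cv2.resize(q[110:280,225:325],(330,560),interpolation=cv2.INTER_CUBIC)[:,:,::-1]
C=cv2.resize(q2[165:330,235:365],(440,560),interpolation=cv2.INTER_CUBIC)[:,:,::-1]
cv2.imwrite('pics/crop1.png',np.hstack([B,C])); cv2.imwrite('pics/w0.png',A)
print(bydepth([[275,190],[290,250],[248,128],[260,225],[300,240]],e,cs).round())
print(bydepth([[267,190],[290,235],[338,265],[338,290]],e2,c2).round())
E
```

```text
[[ 559.  -78.   65.]
 [ 625.   83.   53.]
 [ 521. -271.  113.]
 [ 626.  -48.    1.]
 [ 583.   66.   39.]]
[[ 615.   36.   51.]
 [ 543. -131.   64.]
 [ 515. -284.  116.]
 [ 513. -293.   64.]]
```

View pics/crop1.png

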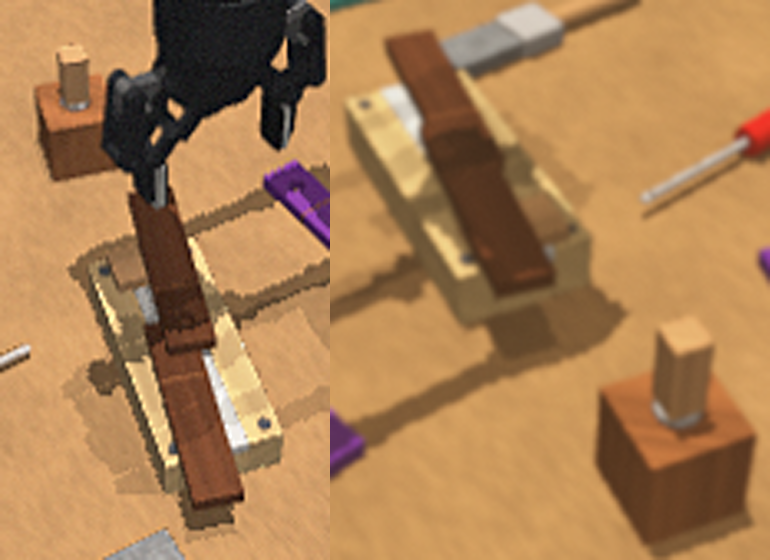

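View pics/w0.png

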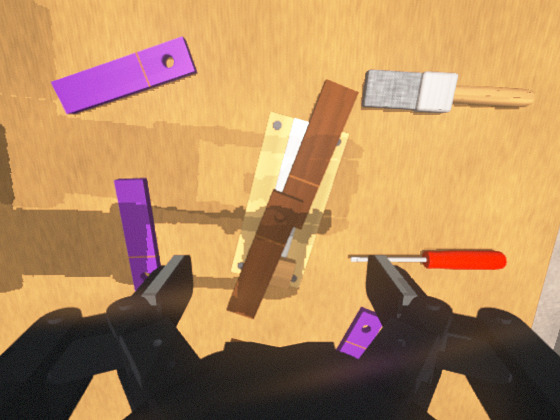

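The wrist view shows the jig with screws at (277,125), (338,140), (238,265) and (294,278). The lower rail's tail is at top (340,90) and the upper rail's tail at bottom (245,310). The upper rail's hole is in shadow near (280,215). I'll go lower for a finer look.

Call:
carry_out(rows=[1,0,8,-30,0,1,0,15,-60,0,1,0,15,40,0,1,0,15,80,0,1,0,15,80,0])

```text
t: 0.65
ee_pos: [589.1, 0.1, 168.1]
ee_rot: [[-0.0, 1.0, -0.001], [1.0, 0.0, 0.0], [0.0, -0.001, -1.0]]
wrist_force: [0.4, -0.1, -0.2]
grip_width: 1.002
grasp_force: 0.0
```

```bash
python3 - <<'E'
from h import *
s=observe();print(s['t'],s['ee_pos'])
p,d,ci=snap('wrist')
lab=cv2.cvtColor(p,cv2.COLOR_RGB2LAB); lab[:,:,0]=cv2.createCLAHE(3,(6,6)).apply(lab[:,:,0])
g=cv2.cvtColor(lab,cv2.COLOR_LAB2BGR)
cv2.imwrite('pics/w1.png',cv2.resize(g,(800,600),interpolation=cv2.INTER_CUBIC))
E
```

```text
0.65 [5.89124621e+02 1.22983914e-01 1.68128724e+02]
```

View pics/w1.png

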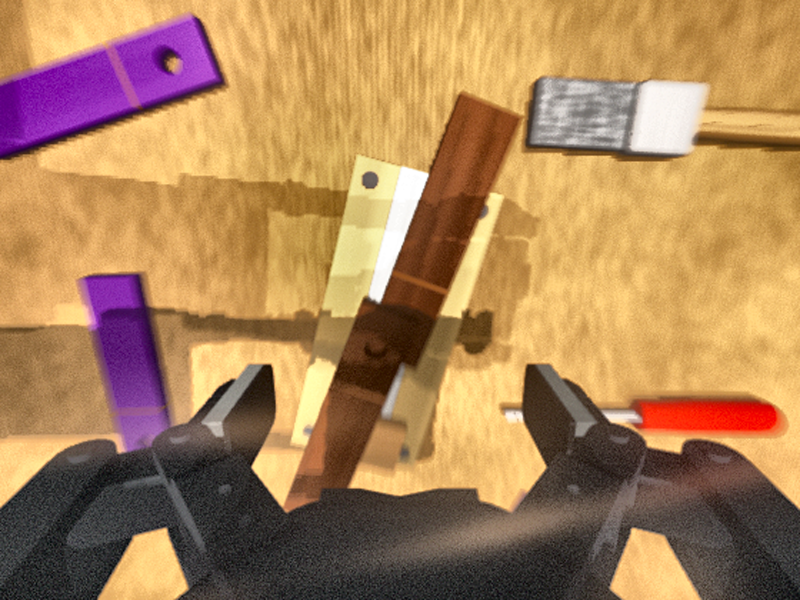

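The lower view shows (800-wide pixels): upper hole (375,348), upper rail's head end (362,297)–(435,325), lower tail end (462,92)–(521,117), jig corners (357,155), (503,198) and (293,443), and white plate edge (400,165)–(372,300).

```bash
python3 - <<'E'
from h import *
p,d,ci=load('wrist')
g=cv2.cvtColor(p,cv2.COLOR_RGB2GRAY)
def sub(pts): 
    q=(np.array(pts,np.float32)*0.7).reshape(-1,1,2).copy()
    return cv2.cornerSubPix(g,q,(4,4),(-1,-1),(3,30,.01)).reshape(-1,2)
J=sub([(357,155),(503,198),(293,443)]); L=sub([(462,92),(521,117)]); U=sub([(362,297),(437,325)])
print((J/.7).round(),(L/.7).round(),(U/.7).round())
J=onz(J,40,ci);L=onz(L,52,ci);U=onz(U,64,ci)
print('J',J.round(1),np.linalg.norm(J[0]-J[1]),np.linalg.norm(J[0]-J[2]))
print('L',L.round(1),np.linalg.norm(L[0]-L[1]),'U',U.round(1),np.linalg.norm(U[0]-U[1]))
# edges of the rails by scanning rows of a brown mask
hsv=cv2.cvtColor(p,cv2.COLOR_RGB2HSV)
m=((hsv[:,:,0]<14)|(hsv[:,:,0]>172))&(hsv[:,:,1]>110)&(hsv[:,:,2]<170)
m=m.astype(np.uint8)*255; m=cv2.morphologyEx(m,cv2.MORPH_OPEN,np.ones((5,5)))
m[:,:190]=0;m[:,372:]=0
def edges(rows,z):
    l,r=[],[]
    for y in rows:
        x=np.where(m[y])[0]
        if len(x)>5: l.append((x[0]-.5,y)); r.append((x[-1]+.5,y))
    out=[]
    for e in (l,r):
        P=onz(e,z,ci)[:,:2]; vx,vy,x0,y0=cv2.fitLine(P.astype(np.float32),cv2.DIST_HUBER,0,.01,.01).ravel()
        if vy<0: vx,vy=-vx,-vy
        res=np.abs((P-[x0,y0])@[vy,-vx]).mean()
        out.append((x0,y0,np.arctan2(-vx,vy),res))
    return out
for n,rows,z in(('lower',range(90,190,3),52),('upper',range(238,330,3),64)):
    o=edges(rows,z); print(n,np.round(o,3).tolist())
    a=(o[0][2]+o[1][2])/2; n_=np.array([np.cos(a),np.sin(a)])
    w=[np.array(e[:2])@n_ for e in o]; print(' yaw',a,'width',w[1]-w[0],'mid',(w[0]+w[1])/2)
# holes
x0,y0=262,243
gg=g[y0-22:y0+22,x0-26:x0+26]
crop=cv2.resize(gg,None,fx=10,fy=10,interpolation=cv2.INTER_CUBIC)
crop=cv2.normalize(crop,None,0,255,cv2.NORM_MINMAX)
M=cv2.resize(m,(560,420))
cv2.imwrite('pics/hole.png',np.hstack([cv2.resize(crop,(520,440)),cv2.resize(m[90:350,180:380],(280,440))]))
E
```

```text
[[357. 154.]
 [503. 196.]
 [291. 446.]] [[460.  92.]
 [521. 117.]] [[365. 295.]
 [437. 325.]]
J [[ 559.6   83.    40. ]
 [ 642.    60.4   40. ]
 [ 509.7 -105.3   40. ]] 85.53778684863215 194.7760379059218
L [[613.8 111.9  52. ]
 [645.6 100.1  52. ]] 33.88306498575457 U [[564.6   8.3  64. ]
 [604.5  -8.8  64. ]] 43.40308998472814
lower [[593.275, 38.665, -0.384, 1.693], [623.469, 43.758, -0.362, 0.501]]
 yaw -0.373177 width 26.259338 mid 551.47534
upper [[538.7, -62.398, -0.402, 2.965], [568.962, -66.106, -0.378, 4.244]]
 yaw -0.39019078 width 29.39746 mid 536.6422
```

View pics/hole.png

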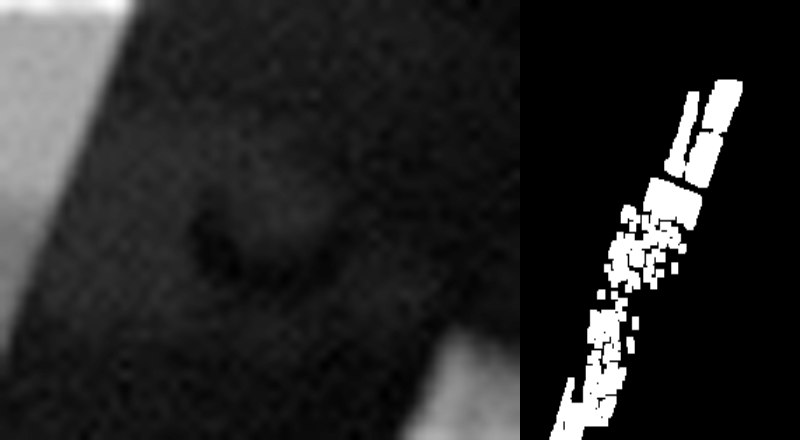

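The hole centre is at about (262.5,244), with only the lower rail's top visible through it. The mask is poor in shadow and the sizes came out 5% short because the arm was still moving, so I'll recapture it still and fit edges by gradient.

```bash
cat >> h.py <<'E'
def edge(g,a,b,z,ci,w=6,n=25,s=0.7):
    "gradient edge between pixels a,b -> world line (point, yaw of dir with +y), residual"
    a=np.array(a)*s;b=np.array(b)*s;t=(b-a)/np.linalg.norm(b-a);nn=np.array([-t[1],t[0]])
    gs=cv2.GaussianBlur(g,(0,0),1).astype(np.float32); k=np.arange(-w,w+.01,.25); P=[]
    for f in np.linspace(.06,.94,n):
        c=a+f*(b-a)+k[:,None]*nn
        v=cv2.remap(gs,c[:,0].astype(np.float32),c[:,1].astype(np.float32),cv2.INTER_LINEAR).ravel()
        P.append(c[np.argmax(np.abs(np.gradient(v)))])
    Q=onz(P,z,ci)[:,:2]
    for _ in range(4):
        vx,vy,x0,y0=cv2.fitLine(Q.astype(np.float32),cv2.DIST_HUBER,0,.01,.01).ravel()
        r=np.abs((Q-[x0,y0])@[vy,-vx]); Q=Q[r<=max(.4,2*np.median(r))]
    if vy<0: vx,vy=-vx,-vy
    return np.array([x0,y0]),np.arctan2(-vx,vy),r.mean(),len(Q)
def cross(e,f):
    d=lambda a:np.array([-np.sin(a),np.cos(a)])
    s=np.linalg.solve(np.c_[d(e[1]),-d(f[1])],f[0]-e[0]); return e[0]+s[0]*d(e[1])
E
python3 - <<'E'
from h import *
s=observe();print(s['t'],s['ee_pos'])
p,d,ci=snap('wrist','w2'); print(observe()['ee_pos'])
g=cv2.cvtColor(p,cv2.COLOR_RGB2GRAY)
E={}
for n,a,b,z in (('Jl',(357,155),(293,443),40),('Jr',(501,205),(437,390),40),('Jt',(357,155),(400,168),40),
 ('Ll',(460,95),(385,270),52),('Lr',(520,120),(442,310),52),('Le',(462,92),(521,117),52),
 ('Ul',(358,305),(310,450),64),('Ur',(403,368),(362,468),64),('Ue',(365,295),(420,320),64),('Pl',(398,170),(372,290),40)):
    E[n]=edge(g,a,b,z,ci); print(n,E[n][0].round(1),round(float(E[n][1]),3),round(float(E[n][2]),2),E[n][3])
for a,b in(('Jl','Jr'),('Ll','Lr'),('Ul','Ur'),('Jl','Pl')):
    m=(E[a][1]+E[b][1])/2; print(a,b,'width',(E[b][0]-E[a][0])@[np.cos(m),np.sin(m)])
print('corners J',cross(E['Jl'],E['Jt']),'L',cross(E['Ll'],E['Le']),cross(E['Lr'],E['Le']),'U',cross(E['Ul'],E['Ue']))
print('hole',onz([[262.5,244]],64,ci), 'depth',bydepth([[320,100],[262,290],[240,150]],d,ci))
E
```

```text
0.7 [584.65425076   0.58759762 161.23899138]
[5.85391372e+02 4.83416464e-01 1.64316252e+02]
Jl [546.3  16.8] -0.264 0.11 17
Jr [624.3   7.5] -0.315 0.23 10
Jt [572.9  80.7] 1.292 0.14 18
Ll [602.   72.6] -0.493 1.11 18
Lr [629.5  45.4] -0.255 0.77 14
Le [634.1 109.7] 1.215 0.11 23
Ul [550.  -43.3] -0.364 0.16 17
Ur [577.2 -73.9] -0.371 0.16 23
Ue [582.7   0.9] 1.439 0.46 19
Pl [578.2  32.9] -0.25 0.19 16
Jl Jr width 77.47806
Ll Lr width 35.598274
Ul Ur width 36.330616
Jl Pl width 26.810516
corners J [564.2111   83.14883] L [623.9372   113.432335] [645.19653 105.54174] U [567.6067     2.888359]
hole [[570.18044907 -24.65293416  64.        ]] depth [[614.48720352  87.85415211  53.7813914 ]
 [569.30810085 -65.78257915  66.87980024]
 [545.47931856  46.50713045   2.37041348]]
```

Call:
carry_out(rows=[1,-5,-3,0,7,1,-10,-5,0,15,1,-10,-5,0,15,1,-10,-5,0,15,1,-10,-5,0,15,1,-10,-5,0,15,1,-10,-5,0,15,1,-10,-5,0,15])

```text
t: 1.55
ee_pos: [585.0, -9.9, 170.3]
ee_rot: [[0.258, 0.966, 0.0], [0.966, -0.258, -0.0], [-0.0, 0.0, -1.0]]
wrist_force: [0.1, -0.6, 0.3]
grip_width: 0.996
grasp_force: 0.0
```

```bash
python3 - <<'E'
from h import *
s=observe();print(s['t'],s['ee_pos'])
p,d,ci=snap('wrist'); print(observe()['ee_pos'])
lab=cv2.cvtColor(p,cv2.COLOR_RGB2LAB); lab[:,:,0]=cv2.createCLAHE(3,(6,6)).apply(lab[:,:,0])
g=cv2.cvtColor(lab,cv2.COLOR_LAB2BGR)[10:360,140:420]
cv2.imwrite('pics/w3.png',cv2.resize(g,(480,600),interpolation=cv2.INTER_CUBIC))
E
```

```text
1.55 [585.01857636  -9.89485801 170.34801401]
[585.02365007  -9.91696269 170.31609924]
```

View pics/w3.png

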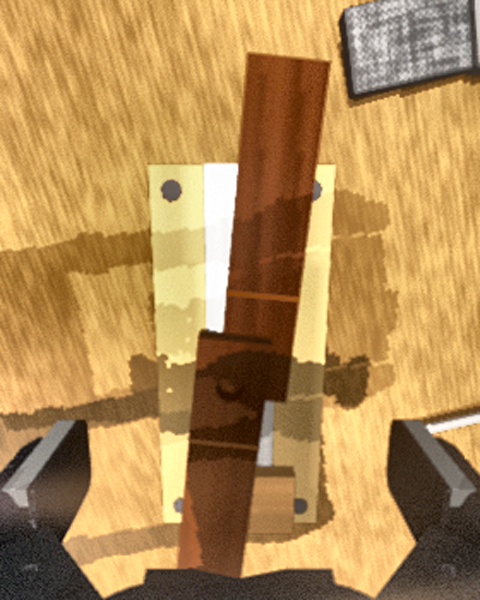

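The settled, jig-aligned view shows (crop pixels) the jig at (149..333, 165..520), lower tail end (247,54)–(330,62), upper head end (200,331)–(270,340), upper hole (229,386) and packing strip (272,500).

```bash
cat > m.py <<'E'
from h import *
def measure(E0,hole=None):
    p,d,ci=load('wrist'); g=cv2.cvtColor(p,cv2.COLOR_RGB2GRAY); k=0.58333
    f=lambda c:(140+c[0]*k,10+c[1]*k)
    E={}
    for n,a,b,z in E0:
        E[n]=edge(g,f(a),f(b),z,ci,s=1,w=4); print(n,E[n][0].round(1),round(float(E[n][1]),3),round(float(E[n][2]),2),E[n][3])
    for a,b in(('Jl','Jr'),('Ll','Lr'),('Ul','Ur'),('Jl','Pl')):
        if a in E and b in E:
            m=(E[a][1]+E[b][1])/2; print(a,b,'width',(E[b][0]-E[a][0])@[np.cos(m),np.sin(m)])
    if hole: E['hole']=onz([f(hole)],64,ci)[0,:2]; print('hole',E['hole'])
    return E
E
python3 - <<'E'
from m import *
E=measure((('Jl',(149,168),(163,515),40),('Jr',(333,168),(318,515),40),('Jt',(152,165),(200,164),40),
('Ll',(247,60),(224,322),52),('Lr',(329,68),(290,395),52),('Le',(250,54),(327,62),52),
('Ul',(199,338),(181,560),64),('Ur',(263,408),(242,565),64),('Ue',(203,331),(266,340),64),('Pl',(203,168),(205,325),40)),(229,386))
p,d,ci=load('wrist')
c=cross(E['Jl'],E['Jt']);c2=cross(E['Jr'],E['Jt']);print('J',c,c2,'L',cross(E['Ll'],E['Le']),cross(E['Lr'],E['Le']),'U',cross(E['Ul'],E['Ue']),cross(E['Ur'],E['Ue']))
a=(E['Jl'][1]+E['Jr'][1])/2
X=np.array([np.cos(a),np.sin(a)]);Y=np.array([-X[1],X[0]])
o=(c+c2)/2-100*Y; print('jig yaw',a,'slot',o)
k=.58333
print('depths',bydepth([(140+k*u,10+k*v) for u,v in((170,280),(280,150),(215,480),(290,480),(100,300))],d,ci)[:,2])
for n,q in(('L',-1),('U',1)):
    e1,e2,en=E[n+'l'],E[n+'r'],E[n+'e']; m=(e1[1]+e2[1])/2
    mid=(cross(e1,en)+cross(e2,en))/2; dr=np.array([-np.sin(m),np.cos(m)])
    h=mid-dr*(135 if n=='L' else 25); print(n,'yaw rel',m-a,'hole',h,'in jig',(h-o)@X,(h-o)@Y)
print('hole seen in jig',(E['hole']-o)@X,(E['hole']-o)@Y)
E
```

```text
Jl [ 5.42e+02 -2.00e-01] -0.263 0.2 20
Jr [631.2 -13.5] -0.263 0.15 15
Jt [576.3  79.8] 1.311 0.07 25
Ll [602.7  62.4] -0.355 0.15 23
Lr [629.1  31.3] -0.36 0.12 20
Le [637.1 107.8] 1.215 0.13 24
Ul [549.7 -45.1] -0.375 0.17 22
Ur [573.4 -81.9] -0.373 0.12 19
Ue [584.9  -2.8] 1.182 0.12 19
Pl [581.3  42.2] -0.251 0.15 17
Jl Jr width 89.57553
Ll Lr width 35.558796
Ul Ur width 35.487213
Jl Pl width 27.309502
hole [575.12032681 -27.83527636]
J [564.3955   82.96505] [650.9296    59.987335] L [621.7057   113.511635] [655.3463  101.01383] U [568.8697      3.7765503] [601.6283    -9.644676]
jig yaw -0.26311302 slot [581.6538   -25.082306]
depths [38.87274658 51.7354453  64.10445264 50.80485022 -0.52487719]
L yaw rel -0.094715655 hole [591.2434   -19.186302] in jig 7.726096 8.187229
U yaw rel -0.11073798 hole [576.11896 -26.20726] in jig -5.051782 -2.5257854
hole seen in jig -5.592618215456953 -4.357505194076053
```

Call:
carry_out(rows=[1,26,7,0,5.5,1,52.3,14.2,20,5.5,1,52.3,14.2,60,5.5,1,52.3,14.2,95,5.5,1,52.3,14.2,108,5.5,1,52.3,14.2,108,5.5,1,52.3,14.2,108,5.5])

```text
t: 2.3
ee_pos: [613.3, 36.6, 63.4]
ee_rot: [[0.35, 0.937, 0.002], [0.937, -0.35, -0.0], [0.001, 0.002, -1.0]]
wrist_force: [0.3, -0.6, -0.6]
grip_width: 1.001
grasp_force: 0.0
```

Call:
carry_out(rows=[-1,0,0,0,0,-1,0,0,0,0,-1,0,0,0,0,-1,0,0,0,0,-1,0,0,0,0,-1,0,0,0,0], squeeze=30)

```text
t: 2.9
ee_pos: [612.8, 36.8, 63.5]
ee_rot: [[0.35, 0.937, 0.002], [0.937, -0.35, -0.0], [0.0, 0.002, -1.0]]
wrist_force: [-0.8, 0.1, 6.2]
grip_width: 0.409
grasp_force: 30.4
```

Call:
carry_out(rows=[-1,-2,-3,-1,-1.2,-1,-5,-7,-1,-3,-1,-7.5,-10.5,-1,-4.5,-1,-9.1,-12.8,-1,-5.4,-1,-9.1,-12.8,-1,-5.4,-1,-9.1,-12.8,-1,-5.4])

```text
t: 3.5
ee_pos: [596.9, 32.7, 63.6]
ee_rot: [[0.26, 0.966, -0.0], [0.966, -0.26, -0.0], [-0.0, -0.0, -1.0]]
wrist_force: [-0.5, -0.6, 2.9]
grip_width: 0.409
grasp_force: 30.5
```

Call:
carry_out(rows=[0.4,0,0,0,0,1,0,0,0,0,1,0,0,0,0,1,0,0,-30,0,1,-20,0,-70,0,1,-40,0,-107,0,1,-42,0,-107,0,1,-42,0,-107,0])

```text
t: 4.3
ee_pos: [586.3, -8.2, 171.1]
ee_rot: [[0.262, 0.965, 0.002], [0.965, -0.262, -0.0], [0.0, 0.002, -1.0]]
wrist_force: [0.1, 0.4, -0.2]
grip_width: 0.999
grasp_force: 0.0
```

Call:
carry_out(rows=[1,0,0,0,0,1,0,0,0,0,1,0,0,0,0])

```text
t: 4.6
ee_pos: [585.6, -7.2, 168.9]
ee_rot: [[0.26, 0.966, -0.003], [0.966, -0.26, 0.0], [-0.0, -0.003, -1.0]]
wrist_force: [0.2, 0.2, 0.5]
grip_width: 1.003
grasp_force: 0.0
```

```bash
python3 - <<'E'
from h import *
p,d,ci=snap('wrist'); print(observe()['ee_pos'])
lab=cv2.cvtColor(p,cv2.COLOR_RGB2LAB); lab[:,:,0]=cv2.createCLAHE(3,(6,6)).apply(lab[:,:,0])
g=cv2.cvtColor(lab,cv2.COLOR_LAB2BGR)[10:360,140:420]
cv2.imwrite('pics/w4.png',cv2.resize(g,(480,600),interpolation=cv2.INTER_CUBIC))
E
```

```text
[585.71089402  -7.26724614 169.12695077]
```

View pics/w4.png

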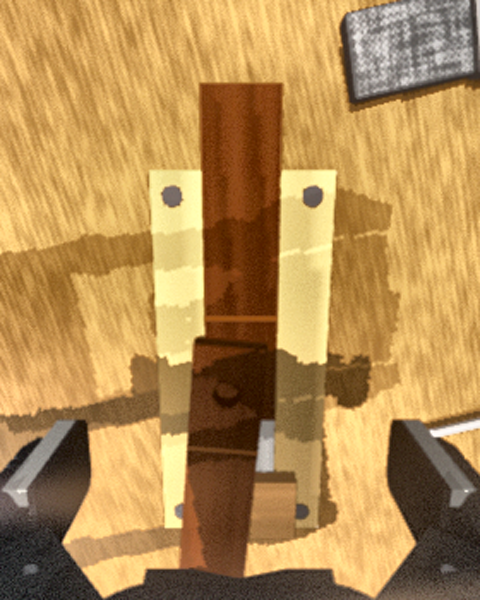

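The lower rail is now centred: tail end (201..282, 83), edges along x=201–206 and 275–282. The upper rail still leans: head end (195,338)–(266,347), hole (226,391).

```bash
cat >> m.py <<'E'
def report(E):
    c=cross(E['Jl'],E['Jt']);c2=cross(E['Jr'],E['Jt']); a=(E['Jl'][1]+E['Jr'][1])/2
    X=np.array([np.cos(a),np.sin(a)]);Y=np.array([-X[1],X[0]])
    o=(c+c2)/2-100*Y; print('jig yaw',a,'slot',o)
    for n,q in(('L',135),('U',25)):
        e1,e2,en=E[n+'l'],E[n+'r'],E[n+'e']; m=(e1[1]+e2[1])/2
        mid=(cross(e1,en)+cross(e2,en))/2; h=mid-np.array([-np.sin(m),np.cos(m)])*q
        print(n,'yaw rel',m-a,'hole',h,'in jig',(h-o)@X,(h-o)@Y)
    print('hole seen in jig',(E['hole']-o)@X,(E['hole']-o)@Y)
E
python3 - <<'E'
from m import *
report(measure((('Jl',(150,175),(164,520),40),('Jr',(335,175),(318,518),40),('Jt',(153,170),(198,170),40),
('Ll',(201,90),(206,330),52),('Lr',(282,90),(276,410),52),('Le',(205,83),(278,83),52),
('Ul',(194,345),(181,560),64),('Ur',(262,422),(244,568),64),('Ue',(198,338),(263,347),64)),(226,391)))
E
```

```text
Jl [536.7 -20.9] -0.269 0.09 14
Jr [633.9  -4.4] -0.262 0.12 15
Jt [578.9  79.5] 1.309 0.0 25
Ll [584.8  56.2] -0.26 0.17 23
Lr [610.1  13.1] -0.263 0.15 21
Le [614.8 105.7] 1.307 0.0 25
Ul [544.5 -55.2] -0.354 0.16 18
Ur [569.5 -90.9] -0.353 0.14 22
Ue [584.6  -2.8] 1.217 0.13 15
Jl Jr width 89.43126
Ll Lr width 35.605515
Ul Ur width 35.827282
hole [573.59807481 -26.83548723]
jig yaw -0.26569414 slot [582.0228   -24.879608]
L yaw rel 0.004308313 hole [581.4601   -25.182083] in jig -0.4635741 -0.43962613
U yaw rel -0.088030905 hole [574.48846  -25.714258] in jig -7.0508237 -2.7837288
hole seen in jig -7.615558556916964 -4.099412156913759
```

Call:
carry_out(rows=[1,-35,-5,0,2.6,1,-70.9,-10.6,10,5.2,1,-70.9,-10.6,50,5.2,1,-70.9,-10.6,80,5.2,1,-70.9,-10.6,93,5.2,1,-70.9,-10.6,93,5.2,1,-70.9,-10.6,93,5.2])

```text
t: 5.35
ee_pos: [558.4, -73.3, 77.9]
ee_rot: [[0.346, 0.938, 0.001], [0.938, -0.346, -0.0], [0.0, 0.001, -1.0]]
wrist_force: [-0.5, -0.5, 0.4]
grip_width: 1.0
grasp_force: 0.0
```

Call:
carry_out(rows=[-1,0,0,0,0,-1,0,0,0,0,-1,0,0,0,0,-1,0,0,0,0,-1,0,0,0,0,-1,0,0,0,0], squeeze=30)

```text
t: 5.95
ee_pos: [558.0, -73.5, 78.3]
ee_rot: [[0.347, 0.938, 0.002], [0.938, -0.347, -0.0], [0.0, 0.002, -1.0]]
wrist_force: [-0.8, 0.6, 5.7]
grip_width: 0.408
grasp_force: 29.9
```

Call:
carry_out(rows=[-1,1,2.5,-1,-1.3,-1,2,5,-1,-2.6,-1,3,7.5,-1,-3.9,-1,3.7,9.8,-1,-5.1,-1,3.7,9.8,-1,-5.1,-1,3.7,9.8,-1,-5.1])

```text
t: 6.55
ee_pos: [567.8, -73.5, 78.4]
ee_rot: [[0.262, 0.965, -0.0], [0.965, -0.262, -0.0], [-0.0, -0.0, -1.0]]
wrist_force: [-1.7, -1.4, 4.4]
grip_width: 0.403
grasp_force: 30.5
```

Call:
carry_out(rows=[0.4,0,0,0,0,1,0,0,0,0,1,0,0,0,0,1,0,0,-30,0,1,35,0,-65,0,1,65,0,-93,0,1,65,0,-93,0,1,65,0,-93,0])

```text
t: 7.35
ee_pos: [585.3, -10.2, 171.7]
ee_rot: [[0.261, 0.965, 0.001], [0.965, -0.261, -0.001], [-0.0, 0.002, -1.0]]
wrist_force: [-0.7, -0.1, -0.2]
grip_width: 0.999
grasp_force: 0.0
```

Call:
carry_out(rows=[1,0,0,0,0,1,0,0,0,0,1,0,0,0,0])

```text
t: 7.65
ee_pos: [584.3, -11.3, 170.1]
ee_rot: [[0.263, 0.965, -0.002], [0.965, -0.263, 0.0], [-0.0, -0.002, -1.0]]
wrist_force: [0.4, 0.0, -0.1]
grip_width: 1.002
grasp_force: 0.0
```

```bash
python3 - <<'E'
from h import *
print(observe()['ee_pos']);p,d,ci=snap('wrist'); print(observe()['ee_pos'])
lab=cv2.cvtColor(p,cv2.COLOR_RGB2LAB); lab[:,:,0]=cv2.createCLAHE(3,(6,6)).apply(lab[:,:,0])
g=cv2.cvtColor(lab,cv2.COLOR_LAB2BGR)
g1=cv2.resize(g[10:360,140:420],(480,600),interpolation=cv2.INTER_CUBIC)
g2=cv2.resize(g[210:270,240:304],(320,300),interpolation=cv2.INTER_CUBIC)
q,e,cs=snap('side')
g3=cv2.resize(q[250:330,300:385,::-1],(320,300),interpolation=cv2.INTER_CUBIC)
cv2.imwrite('pics/w5.png',np.hstack([g1,np.vstack([g2,g3])]))
E
```

```text
[584.25959002 -11.34282233 170.13828544]
[584.43852733 -11.27826586 170.33544707]
```

View pics/w5.png

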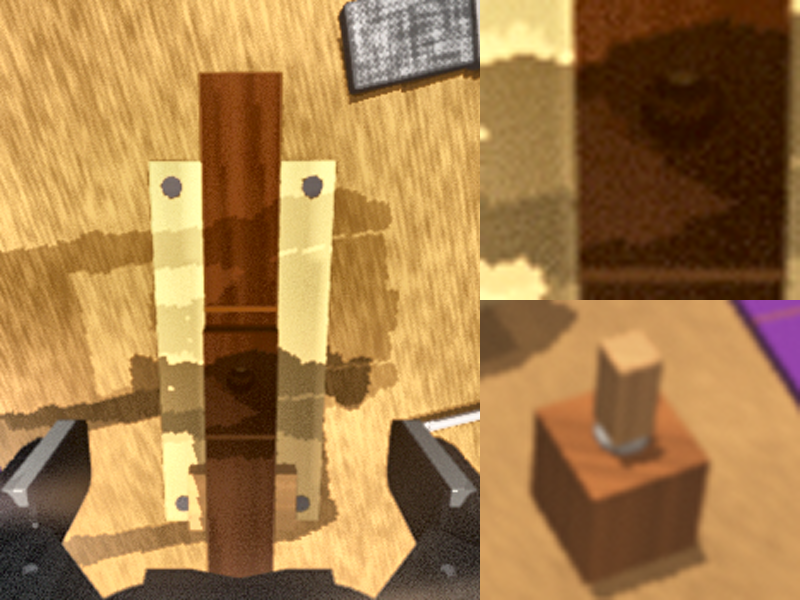

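The rails are aligned: hole at (240,380), lower end y=72, upper end y=327. The lower-right panel shows the pin handle upright in the stand, handle top face at about (640,355) of the panel.

```bash
python3 - <<'E'
from m import *
report(measure((('Jl',(150,165),(164,515),40),('Jr',(335,165),(318,512),40),('Jt',(153,160),(197,160),40),
('Ll',(200,80),(204,310),52),('Lr',(282,80),(278,310),52),('Le',(204,72),(278,72),52),
('Ul',(205,335),(210,560),64),('Ur',(278,335),(272,560),64),('Ue',(209,327),(274,327),64)),(240,380)))
q,e,cs=load('side')
top=onz([(331.3,262),(342.5,258.5),(348.3,266.5),(336.7,270.8)],117,cs)
print('handle top',top.round(1),top.mean(0),np.linalg.norm(np.diff(top,axis=0),axis=1), np.degrees(np.arctan2(*np.diff(top,axis=0)[:,1::-1].T[::1])))
r=onz([(314.6,279.9),(361.1,293.2),(331.9,304.1)],62,cs);print('rack',r.round(1),(r[0]+r[1])/2,np.linalg.norm(r[0]-r[2]),np.linalg.norm(r[1]-r[2]))
q,e,cs=load('scene')
# crop1: 225+u*100/330,110+v*170/560
f=lambda u,v:(225+u/3.3,110+v*.30357)
r=onz([f(34,90),f(48,130)],62,cs);print('scene rack corners',r.round(1)); 
t=onz([f(72,48)],117,cs);print('scene handle top',t)
E
```

```text
Jl [542.6   1.6] -0.263 0.22 20
Jr [631.9 -11.6] -0.264 0.1 16
Jt [576.1  80.1] 1.305 0.0 25
Ll [584.5  55.4] -0.264 0.15 22
Lr [620.1  50.5] -0.267 0.15 23
Le [614.3 106.3] 1.334 0.15 24
Ul [556.3 -47.6] -0.268 0.14 18
Ur [586.3 -73.3] -0.267 0.14 22
Ue [594.4  -2.4] 1.305 0.0 17
Jl Jr width 89.63511
Ll Lr width 35.678814
Ul Ur width 35.76937
hole [580.28801931 -27.56681384]
jig yaw -0.2633196 slot [581.8246   -25.088127]
L yaw rel -0.0020246506 hole [581.22723  -24.564568] in jig -0.71303695 0.3500303
U yaw rel -0.0039691627 hole [581.1051   -24.654274] in jig -0.8076092 0.23162672
hole seen in jig -0.8384317859239651 -2.793197742174307
handle top [[ 510.4 -273.3  117. ]
 [ 530.7 -279.4  117. ]
 [ 524.4 -298.7  117. ]
 [ 502.8 -293.4  117. ]] [ 517.06630207 -286.20982277  117.        ] [21.12825898 20.28163665 22.1857795 ] [ -16.82722121 -108.06581961  166.11913476]
rack [[ 499.  -248.7   62. ]
 [ 538.5 -322.3   62. ]
 [ 483.7 -307.2   62. ]] [ 518.75082239 -285.52063828   62.        ] 60.502757321346635 56.9288858928443
scene rack corners [[ 543.4 -309.4   62. ]
 [ 558.4 -259.3   62. ]]
scene handle top [[ 518.29394577 -281.47939606  117.        ]]
```

```bash
python3 - <<'E'
from m import *
p,d,ci=load('wrist')
g=p.sum(2)/3.
v=np.arange(192,262); prof=g[192:262,277:284].mean(1)
o=np.array([581.82,-25.09]);a=-.2633;X=np.array([np.cos(a),np.sin(a)]);Y=np.array([-X[1],X[0]])
W=(onz([(280.4,y) for y in v],64,ci)[:,:2]-o)@Y
W2=(onz([(280.4,y) for y in v],52,ci)[:,:2]-o)@Y
for i in range(len(v)): print(v[i],round(prof[i]),W[i].round(1),W2[i].round(1),end=' | ')
print()
h=g[231,262:300]; Wx=(onz([(x,231) for x in range(262,300)],64,ci)[:,:2]-o)@X
gs=cv2.GaussianBlur(g.astype(np.float32),(0,0),1)
for y in (227,231,235): print([(int(gs[y,262+i]),round(float(Wx[i]),1)) for i in range(0,38,1)])
print('cam',rays([[280,210]],ci)[0],((rays([[280,210]],ci)[0][:2]-o)@Y))
E
```

```text
192 106 31.3 28.5 | 193 105 30.4 27.6 | 194 104 29.6 26.7 | 195 104 28.8 25.9 | 196 105 27.9 25.0 | 197 105 27.1 24.1 | 198 104 26.3 23.2 | 199 97 25.4 22.3 | 200 81 24.6 21.5 | 201 72 23.8 20.6 | 202 71 22.9 19.7 | 203 84 22.1 18.8 | 204 99 21.2 17.9 | 205 102 20.4 17.0 | 206 102 19.5 16.1 | 207 103 18.7 15.2 | 208 100 17.8 14.4 | 209 102 17.0 13.5 | 210 101 16.1 12.6 | 211 101 15.3 11.7 | 212 100 14.4 10.8 | 213 102 13.6 9.8 | 214 98 12.7 8.9 | 215 88 11.8 8.0 | 216 75 11.0 7.1 | 217 71 10.1 6.2 | 218 71 9.2 5.3 | 219 70 8.4 4.4 | 220 71 7.5 3.5 | 221 72 6.6 2.6 | 222 71 5.8 1.6 | 223 70 4.9 0.7 | 224 75 4.0 -0.2 | 225 81 3.1 -1.1 | 226 72 2.2 -2.1 | 227 63 1.4 -3.0 | 228 62 0.5 -3.9 | 229 64 -0.4 -4.9 | 230 67 -1.3 -5.8 | 231 69 -2.2 -6.7 | 232 69 -3.1 -7.7 | 233 66 -4.0 -8.6 | 234 64 -4.9 -9.6 | 235 60 -5.8 -10.5 | 236 61 -6.7 -11.5 | 237 61 -7.6 -12.4 | 238 64 -8.5 -13.3 | 239 63 -9.4 -14.3 | 240 68 -10.3 -15.3 | 241 68 -11.2 -16.2 | 242 67 -12.1 -17.2 | 243 68 -13.0 -18.1 | 244 72 -13.9 -19.1 | 245 72 -14.9 -20.1 | 246 76 -15.8 -21.0 | 247 76 -16.7 -22.0 | 248 77 -17.6 -23.0 | 
[... 995 characters left out ...]
, (67, 2.5), (65, 3.4), (64, 4.2), (63, 5.0), (63, 5.9), (65, 6.7), (66, 7.5), (66, 8.4), (66, 9.2), (66, 10.0), (67, 10.9), (67, 11.7), (66, 12.6), (66, 13.4), (65, 14.2), (66, 15.1)]
[(81, -15.9), (80, -15.1), (79, -14.2), (78, -13.4), (78, -12.5), (77, -11.7), (76, -10.9), (74, -10.0), (72, -9.2), (70, -8.4), (68, -7.5), (65, -6.7), (63, -5.9), (62, -5.0), (61, -4.2), (61, -3.3), (61, -2.5), (62, -1.7), (62, -0.8), (62, 0.0), (61, 0.8), (60, 1.7), (59, 2.5), (59, 3.4), (61, 4.2), (63, 5.0), (64, 5.9), (65, 6.7), (65, 7.5), (64, 8.4), (65, 9.2), (66, 10.0), (67, 10.9), (66, 11.7), (65, 12.6), (65, 13.4), (65, 14.2), (66, 15.1)]
cam [602.8646952   56.87209814 293.49339411] 84.61465086356388
```

The upper rail's end face actually reads y=22, so its hole is at y≈-3, matching the hole seen. The lower rail's is at +0.3. I'll regrip the upper rail and shift it +3 mm along the jig.

Call:
carry_out(rows=[1,-35,0,10,0,1,-65,0,50,0,1,-65,0,82,0,1,-65,0,93,0,1,-65,0,93,0,-1,-65,0,93,0,-1,-65,0,93,0,-1,-65,0,93,0])

```text
t: 8.55
ee_pos: [569.1, -73.2, 79.9]
ee_rot: [[0.261, 0.965, 0.003], [0.965, -0.261, -0.001], [0.0, 0.003, -1.0]]
wrist_force: [0.6, -0.2, 0.5]
grip_width: 0.515
grasp_force: 0.0
```

Call:
carry_out(rows=[-1,0,0,0,0,-1,0,0,0,0,-1,1,0,-1,0,-1,2,0.3,-1,0,-1,3.2,0.7,-1,0,-1,3.2,0.7,-1,0,-1,3.2,0.7,-1,0])

```text
t: 9.25
ee_pos: [569.4, -71.1, 79.9]
ee_rot: [[0.262, 0.965, 0.0], [0.965, -0.262, -0.001], [-0.001, 0.0, -1.0]]
wrist_force: [-1.8, -3.6, 5.7]
grip_width: 0.401
grasp_force: 30.8
```

Call:
carry_out(rows=[0.4,0,0,0,0,1,0,0,0,0,1,0,0,0,0,1,0,0,-40,0,1,30,0,-75,0,1,62,0,-93,0,1,62,0,-93,0,1,62,0,-93,0])

```text
t: 10.05
ee_pos: [585.7, -10.1, 172.4]
ee_rot: [[0.261, 0.965, 0.0], [0.965, -0.261, -0.0], [-0.0, 0.0, -1.0]]
wrist_force: [-0.7, 0.2, -0.4]
grip_width: 1.004
grasp_force: 0.0
```

Call:
carry_out(rows=[1,0,0,0,0,1,0,0,0,0,1,0,0,0,0])

```text
t: 10.35
ee_pos: [585.1, -11.3, 171.4]
ee_rot: [[0.263, 0.965, -0.002], [0.965, -0.263, 0.0], [-0.0, -0.002, -1.0]]
wrist_force: [-0.3, 0.0, -0.2]
grip_width: 1.0
grasp_force: 0.0
```

```bash
python3 - <<'E'
from m import *
print(observe()['ee_pos']);p,d,ci=snap('wrist')
o=np.array([581.82,-25.09]);a=-.2633;X=np.array([np.cos(a),np.sin(a)]);Y=np.array([-X[1],X[0]])
g=cv2.GaussianBlur(p.mean(2).astype(np.float32),(0,0),.7)
R=cv2.Rodrigues(ci['rvec'])[0]
def proj(jx,jy,z):
    w=o+jx*X+jy*Y
    return cv2.projectPoints(np.array([[w[0],w[1],z]]),ci['rvec'],ci['tvec'],ci['intrinsics'],np.array([ci['k1'],0,0,0.]))[0].ravel()
def prof(z,ys,xs):
    out=[]
    for y in ys:
        q=np.array([proj(x,y,z) for x in xs],np.float32); out.append(cv2.remap(g,q[:,0],q[:,1],1).mean())
    return np.array(out)
ys=np.arange(14,34,.5); q=prof(64,ys,[-10,-5,0,5,10]); print('upper end z64',list(zip(ys,q.round().astype(int))))
ys=np.arange(128,142,.5); q=prof(52,ys,[-10,-5,0,5,10]); print('lower tail',list(zip(ys,q.round().astype(int))))
ys=np.arange(94,104,.5); q=prof(40,ys,[-38,-30,30,38]); print('jig end',list(zip(ys,q.round().astype(int))))
for z,yy,n in((52,(60,80,110),'lower'),(64,(15,-30,-40),'upper'),(40,(40,60,85),'jig')):
    L=46 if n=='jig' else 19; xs=np.arange(-L-6,L+6.1,.5)
    for y in yy:
        c=np.array([prof(z,[y],[x])[0] for x in xs]); dd=np.abs(np.gradient(c)); h=len(xs)//2-40 if 0 else 24
        print(n,y,'edges',xs[np.argmax(dd[:h])],xs[len(xs)-h+np.argmax(dd[-h:])])
E
```

```text
[585.11158553 -11.32960653 171.35052266]
upper end z64 [(np.float64(14.0), np.int64(100)), (np.float64(14.5), np.int64(101)), (np.float64(15.0), np.int64(101)), (np.float64(15.5), np.int64(101)), (np.float64(16.0), np.int64(101)), (np.float64(16.5), np.int64(101)), (np.float64(17.0), np.int64(101)), (np.float64(17.5), np.int64(101)), (np.float64(18.0), np.int64(101)), (np.float64(18.5), np.int64(101)), (np.float64(19.0), np.int64(101)), (np.float64(19.5), np.int64(101)), (np.float64(20.0), np.int64(101)), (np.float64(20.5), np.int64(102)), (np.float64(21.0), np.int64(102)), (np.float64(21.5), np.int64(102)), (np.float64(22.0), np.int64(102)), (np.float64(22.5), np.int64(101)), (np.float64(23.0), np.int64(99)), (np.float64(23.5), np.int64(95)), (np.float64(24.0), np.int64(89)), (np.float64(24.5), np.int64(82)), (np.float64(25.0), np.int64(77)), (np.float64(25.5), np.int64(75)), (np.float64(26.0), np.int64(76)), (np.float64(26.5), np.int64(81)), (np.float64(27.0), np.int64(88)), (np.float64(27.5), np.int64(95)), (np.float64(28.0), np.int64(101)), (np.float64(28.5), np.int64(103)), (np.
[... 1613 characters left out ...]
216)), (np.float64(97.5), np.int64(217)), (np.float64(98.0), np.int64(217)), (np.float64(98.5), np.int64(215)), (np.float64(99.0), np.int64(213)), (np.float64(99.5), np.int64(205)), (np.float64(100.0), np.int64(196)), (np.float64(100.5), np.int64(186)), (np.float64(101.0), np.int64(183)), (np.float64(101.5), np.int64(182)), (np.float64(102.0), np.int64(182)), (np.float64(102.5), np.int64(182)), (np.float64(103.0), np.int64(182)), (np.float64(103.5), np.int64(182))]
lower 60 edges -18.5 17.0
lower 80 edges -18.5 17.5
lower 110 edges -18.5 17.5
upper 15 edges -17.5 18.0
upper -30 edges -18.0 18.0
upper -40 edges -18.0 18.0
jig 40 edges -45.0 44.5
jig 60 edges -44.5 45.0
jig 85 edges -44.5 45.0
```

Both rails are now within 1 mm of the slot centre. Next is the pin: hover above it for a closer measurement.

Call:
carry_out(rows=[1,-40,1,-25,0,1,-85,2,-50,0,1,-130,3,-79,0,1,-175,4,-79,0,1,-220,5,-79,0,1,-260,6,-79,0,1,-281,7,-79,0,1,-281,7,-79,0])

```text
t: 11.2
ee_pos: [517.7, -287.1, 250.7]
ee_rot: [[0.267, 0.964, -0.001], [0.964, -0.267, -0.001], [-0.001, -0.0, -1.0]]
wrist_force: [-0.3, 0.5, 0.6]
grip_width: 1.002
grasp_force: 0.0
```

Call:
carry_out(rows=[1,0,0,0,0,1,0,0,0,0,1,0,0,0,0,1,0,0,0,0])

```text
t: 11.6
ee_pos: [519.1, -282.6, 251.4]
ee_rot: [[0.261, 0.965, 0.0], [0.965, -0.261, 0.0], [0.0, 0.0, -1.0]]
wrist_force: [-0.6, 0.7, -0.7]
grip_width: 0.993
grasp_force: 0.0
```

```bash
python3 - <<'E'
from m import *
print(observe()['ee_pos']);p,d,ci=snap('wrist')
# handle by height: points from depth with z>100 near pin
v,u=np.mgrid[0:420,0:560]; uv=np.c_[u.ravel(),v.ravel()]
P=bydepth(uv,d,ci); ok=(d.ravel()>0)&(np.abs(P[:,0]-518)<45)&(np.abs(P[:,1]+285)<45)
for lo,hi in((108,126),(56,68)):
    s=ok&(P[:,2]>lo)&(P[:,2]<hi); print(lo,s.sum(),np.median(P[s],0) if s.any() else '')
    if s.any():
        m=np.zeros(420*560,np.uint8); m[s]=255; m=cv2.morphologyEx(m.reshape(420,560),cv2.MORPH_OPEN,np.ones((3,3)))
        c=max(cv2.findContours(m,0,2)[0],key=cv2.contourArea).reshape(-1,2)
        W=onz(c,117 if lo>100 else 62,ci)[:,:2]; r=cv2.minAreaRect(W.astype(np.float32)); print(r, c.min(0),c.max(0))
cv2.imwrite('pics/pin.png',cv2.resize(p[150:350,180:380,::-1],(600,600),interpolation=cv2.INTER_CUBIC))
E
```

```text
[ 519.09041078 -282.57872544  251.43711341]
108 579 [ 520.73091181 -279.09924774  116.44303589]
((520.6692504882812, -278.89068603515625), (22.541515350341797, 21.95657730102539), 74.85375213623047) [268 187] [292 211]
56 2276 [ 524.12421088 -271.54130693   61.54238827]
((520.80810546875, -279.5403747558594), (61.67500686645508, 59.39899826049805), 73.09967041015625) [253 158] [308 214]
```

View pics/pin.png

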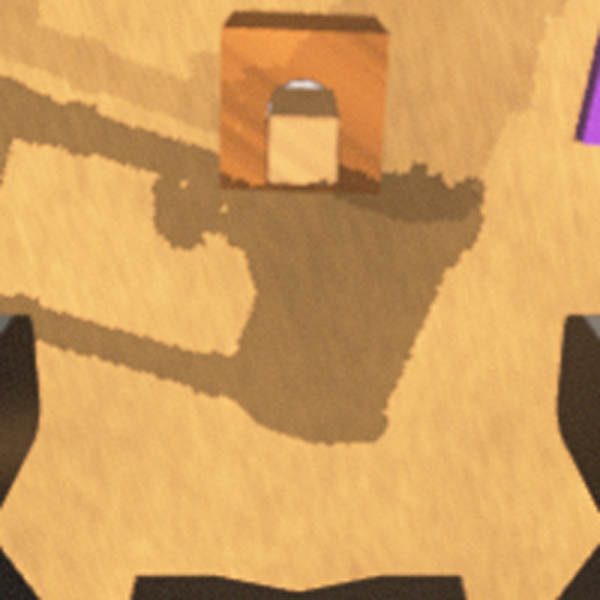

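The handle top is square at (302,150) in the crop, which gives (520.7,-279.0) with its sides along the tool axes. I'll descend and grip.

Call:
carry_out(rows=[1,3.8,0.6,40,0,1,3.8,0.6,80,0,1,3.8,0.6,120,0,1,3.8,0.6,148,0,1,3.8,0.6,154,0,1,3.8,0.6,154,0,1,3.8,0.6,154,0])

```text
t: 12.35
ee_pos: [521.6, -280.7, 99.0]
ee_rot: [[0.262, 0.965, 0.003], [0.965, -0.262, -0.002], [-0.001, 0.003, -1.0]]
wrist_force: [-0.5, -0.1, -0.2]
grip_width: 1.0
grasp_force: 0.0
```

Call:
carry_out(rows=[-1,0,0,0,0,-1,0,0,0,0,-1,0,0,0,0,-1,0,0,0,0,-1,0,0,0,0,-1,0,0,0,0,-1,0,0,0,0,-1,0,0,0,0], squeeze=60)

```text
t: 13.15
ee_pos: [520.5, -280.3, 97.8]
ee_rot: [[0.262, 0.965, 0.001], [0.965, -0.262, -0.0], [-0.0, 0.001, -1.0]]
wrist_force: [-0.6, 0.2, 4.5]
grip_width: 0.248
grasp_force: 58.9
```

Call:
carry_out(rows=[-1,0,0,-20,0,-1,0,0,-60,0,-1,0,0,-95,0,-1,40,-1,-95,0,-1,85,-2.5,-95,0,-1,130,-4,-95,0,-1,175,-5.5,-95,0,-1,215,-6.5,-95,0])

```text
t: 13.95
ee_pos: [570.2, -68.8, 191.5]
ee_rot: [[0.262, 0.965, -0.001], [0.965, -0.262, 0.001], [0.0, -0.001, -1.0]]
wrist_force: [0.2, 0.4, -0.7]
grip_width: 0.251
grasp_force: 61.1
```

Call:
carry_out(rows=[-1,25,-0.8,0,0,-1,42,-1.2,0,0,-1,45.8,-1.4,0,0,-1,45.8,-1.4,0,0,-1,45.8,-1.4,0,0,-1,45.8,-1.4,0,0,-1,45.8,-1.4,0,0,-1,45.8,-1.4,0,0])

```text
t: 14.75
ee_pos: [581.0, -27.1, 192.4]
ee_rot: [[0.263, 0.965, 0.0], [0.965, -0.263, -0.0], [-0.0, 0.0, -1.0]]
wrist_force: [0.2, 0.9, -2.1]
grip_width: 0.249
grasp_force: 61.1
```

```bash
python3 - <<'E'
from m import *
s=observe();print(s['ee_pos'],s['wrist_force'],s['grip_width']);p,d,ci=snap('wrist')
snap('side');snap('scene')
cv2.imwrite('pics/w6.png',p[:,:,::-1])
# collar/shaft visible? steel = low saturation bright-ish near image bottom
hsv=cv2.cvtColor(p,cv2.COLOR_RGB2HSV)
v,u=np.mgrid[0:420,0:560]; P=bydepth(np.c_[u.ravel(),v.ravel()],d,ci).reshape(420,560,3)
t=s['ee_pos']
near=(np.hypot(P[:,:,0]-t[0],P[:,:,1]-t[1])<25)&(P[:,:,2]>90)&(P[:,:,2]<180)&(d>0)
print(near.sum()); 
for z in range(95,180,8):
    m=near&(np.abs(P[:,:,2]-z)<4); print(z,m.sum(),[ (np.where(m)[i].min(),np.where(m)[i].max()) for i in (0,1)] if m.any() else '', P[m].mean(0).round(1) if m.any() else '')
E
```

```text
[581.021705   -27.13556504 192.35384491] [ 0.21698097  0.88470266 -2.11001155] 0.2488462455229184
904
95 0  
103 15 [(np.int64(213), np.int64(218)), (np.int64(273), np.int64(284))] [581.5 -22.9 104.3]
111 39 [(np.int64(215), np.int64(221)), (np.int64(273), np.int64(285))] [581.9 -22.7 111.2]
119 48 [(np.int64(218), np.int64(227)), (np.int64(272), np.int64(286))] [581.9 -22.7 119.3]
127 51 [(np.int64(222), np.int64(228)), (np.int64(272), np.int64(286))] [581.6 -22.7 127.2]
135 22 [(np.int64(225), np.int64(228)), (np.int64(274), np.int64(285))] [582.1 -22.3 133.1]
143 0  
151 0  
159 151 [(np.int64(227), np.int64(243)), (np.int64(258), np.int64(299))] [583.8 -15.7 160.3]
167 211 [(np.int64(234), np.int64(241)), (np.int64(259), np.int64(299))] [583.3 -16.  167.2]
175 297 [(np.int64(239), np.int64(253)), (np.int64(245), np.int64(320))] [583.5 -16.1 175.5]
```

Call:
carry_out(rows=[-1,1,0.3,12,0,-1,1,0.3,24,0,-1,1,0.3,31,0,-1,1,0.3,31,0,-1,1,0.3,31,0,-1,1,0.3,31,0])

```text
t: 15.5
ee_pos: [582.0, -25.5, 161.6]
ee_rot: [[0.262, 0.965, 0.001], [0.965, -0.262, -0.0], [0.0, 0.001, -1.0]]
wrist_force: [0.2, 0.0, -0.7]
grip_width: 0.25
grasp_force: 61.1
```

Call:
carry_out(rows=[-1,0,0,2,0,-1,0,0,4,0,-1,0,0,6,0,-1,0,0,8,0,-1,0,0,9,0,-1,0,0,9,0,-1,0,0,9,0])

```text
t: 16.2
ee_pos: [581.7, -25.5, 152.3]
ee_rot: [[0.262, 0.965, 0.0], [0.965, -0.262, -0.0], [-0.0, 0.0, -1.0]]
wrist_force: [-0.3, 0.1, -1.5]
grip_width: 0.25
grasp_force: 61.1
```

Call:
carry_out(rows=[-1,0,0,2,0,-1,0,0,4,0,-1,0,0,6,0,-1,0,0,8,0,-1,0,0,10,0,-1,0,0,11,0,-1,0,0,11,0])

```text
t: 16.9
ee_pos: [581.6, -25.5, 141.1]
ee_rot: [[0.262, 0.965, -0.0], [0.965, -0.262, 0.0], [-0.0, -0.0, -1.0]]
wrist_force: [-0.3, 0.2, -1.7]
grip_width: 0.253
grasp_force: 61.1
```

Call:
carry_out(rows=[-1,0,0,2,0,-1,0,0,4,0,-1,0,0,6,0,-1,0,0,8,0,-1,0,0,9,0,-1,0,0,10,0,-1,0,0,10,0])

```text
t: 17.6
ee_pos: [581.6, -25.5, 131.2]
ee_rot: [[0.262, 0.965, -0.0], [0.965, -0.262, 0.0], [-0.0, -0.0, -1.0]]
wrist_force: [-0.7, 0.4, -1.3]
grip_width: 0.26
grasp_force: 61.1
```

Through both rails without force. Now feel down for the bar at tip z≈30.

Call:
carry_out(rows=[-1,0,0,2,0,-1,0,0,4,0,-1,0,0,6,0,-1,0,0,7.5,0,-1,0,0,8.5,0,-1,0,0,8.5,0])

```text
t: 18.2
ee_pos: [581.6, -25.5, 122.6]
ee_rot: [[0.262, 0.965, -0.0], [0.965, -0.262, 0.0], [0.0, -0.0, -1.0]]
wrist_force: [-0.7, 0.4, -1.4]
grip_width: 0.254
grasp_force: 61.1
```

Call:
carry_out(rows=[-1,0,0,0.5,0,-1,0,0,1,0,-1,0,0,1.3,0,-1,0,0,1.3,0])

```text
t: 18.6
ee_pos: [581.8, -25.5, 121.8]
ee_rot: [[0.262, 0.965, 0.001], [0.965, -0.262, -0.0], [0.0, 0.001, -1.0]]
wrist_force: [-0.3, 0.4, 0.6]
grip_width: 0.255
grasp_force: 61.2
```

Contact at tip ≈30, as expected. I'll add light pressure and slide along +y (tool x).

Call:
carry_out(rows=[-1,0,0,1,0,-1,0,0,1.5,0,-1,1,0,1.5,0,-1,2,0,1.5,0,-1,3,0,1.5,0,-1,4,0,1.5,0,-1,4,0,1.5,0])

```text
t: 19.3
ee_pos: [582.2, -24.2, 121.7]
ee_rot: [[0.26, 0.966, -0.0], [0.965, -0.26, -0.006], [-0.006, 0.001, -1.0]]
wrist_force: [-3.4, -5.0, 7.9]
grip_width: 0.25
grasp_force: 62.3
```

Call:
carry_out(rows=[-1,1,0,0,0,-1,2,0,0,0,-1,3,0,0,0,-1,4,0,0,0,-1,4,0,0,0])

```text
t: 19.8
ee_pos: [583.8, -20.7, 121.7]
ee_rot: [[0.26, 0.965, 0.001], [0.965, -0.26, -0.006], [-0.006, 0.002, -1.0]]
wrist_force: [-3.5, -6.1, 7.5]
grip_width: 0.249
grasp_force: 62.1
```

Call:
carry_out(rows=[-1,1,0,0,0,-1,2,0,0,0,-1,3,0,0,0,-1,4,0,0,0,-1,4,0,0,0])

```text
t: 20.3
ee_pos: [585.2, -16.8, 121.6]
ee_rot: [[0.261, 0.965, 0.002], [0.965, -0.261, -0.006], [-0.005, 0.003, -1.0]]
wrist_force: [-2.6, -6.2, 7.7]
grip_width: 0.248
grasp_force: 62.0
```

Call:
carry_out(rows=[-1,1,0,0,0,-1,2,0,0,0,-1,3,0,0,0,-1,4,0,0,0,-1,4,0,0,0])

```text
t: 20.8
ee_pos: [586.4, -12.9, 121.6]
ee_rot: [[0.261, 0.965, 0.002], [0.965, -0.261, -0.006], [-0.005, 0.003, -1.0]]
wrist_force: [-2.0, -6.0, 7.1]
grip_width: 0.251
grasp_force: 62.0
```

Call:
carry_out(rows=[-1,1,0,0,0,-1,2,0,0,0,-1,3,0,0,0,-1,4,0,0,0,-1,5,0,0,0,-1,5,0,0,0,-1,5,0,0,0])

```text
t: 21.5
ee_pos: [587.9, -8.0, 121.7]
ee_rot: [[0.261, 0.965, 0.002], [0.965, -0.261, -0.006], [-0.005, 0.004, -1.0]]
wrist_force: [-1.4, -6.1, 6.8]
grip_width: 0.254
grasp_force: 62.0
```

No hole on the + side. Slide back, correcting the 1.2 mm x drift, then search towards −y.

Call:
carry_out(rows=[-1,-3,-0.4,0,0,-1,-6,-0.8,0,0,-1,-9,-1.2,0,0,-1,-12,-1.2,0,0,-1,-15,-1.2,0,0,-1,-18,-1.2,0,0,-1,-20,-1.2,0,0,-1,-20,-1.2,0,0])

```text
t: 22.3
ee_pos: [582.9, -22.5, 121.7]
ee_rot: [[0.264, 0.965, 0.006], [0.965, -0.264, 0.004], [0.005, 0.005, -1.0]]
wrist_force: [1.1, 4.9, 5.3]
grip_width: 0.247
grasp_force: 61.8
```

Call:
carry_out(rows=[-1,-1,0,0,0,-1,-2,0,0,0,-1,-3,0,0,0,-1,-4,0,0,0,-1,-4,0,0,0])

```text
t: 22.8
ee_pos: [581.9, -26.1, 121.7]
ee_rot: [[0.264, 0.965, 0.006], [0.965, -0.264, 0.004], [0.005, 0.005, -1.0]]
wrist_force: [1.9, 6.0, 6.8]
grip_width: 0.25
grasp_force: 61.8
```

Call:
carry_out(rows=[-1,-1,0,0,0,-1,-2,0,0,0,-1,-3,0,0,0,-1,-4,0,0,0,-1,-4,0,0,0])

```text
t: 23.3
ee_pos: [580.8, -30.0, 121.7]
ee_rot: [[0.264, 0.965, 0.006], [0.965, -0.264, 0.004], [0.005, 0.004, -1.0]]
wrist_force: [1.9, 4.8, 6.3]
grip_width: 0.251
grasp_force: 61.8
```

Call:
carry_out(rows=[-1,-1,0,0,0,-1,-2,0,0,0,-1,-3,0,0,0,-1,-4,0,0,0,-1,-4,0,0,0])

```text
t: 23.8
ee_pos: [579.7, -33.9, 121.7]
ee_rot: [[0.264, 0.965, 0.006], [0.965, -0.264, 0.004], [0.005, 0.004, -1.0]]
wrist_force: [1.9, 5.1, 5.1]
grip_width: 0.253
grasp_force: 61.8
```

Call:
carry_out(rows=[-1,-1,0,0,0,-1,-2,0,0,0,-1,-3,0,0,0,-1,-3,0,0,0])

```text
t: 24.2
ee_pos: [578.6, -37.4, 121.3]
ee_rot: [[0.263, 0.965, 0.005], [0.965, -0.263, 0.002], [0.004, 0.004, -1.0]]
wrist_force: [1.3, 3.9, 4.2]
grip_width: 0.248
grasp_force: 61.6
```

z dropped slightly, which may be the edge of the hole. Continue slowly.

Call:
carry_out(rows=[-1,-0.5,0,0,0,-1,-1,0,0,0,-1,-1.5,0,0,0,-1,-1.5,0,0,0])

```text
t: 24.6
ee_pos: [576.0, -40.3, 119.6]
ee_rot: [[0.262, 0.965, -0.001], [0.965, -0.262, 0.0], [-0.0, -0.001, -1.0]]
wrist_force: [0.9, 2.0, -1.1]
grip_width: 0.251
grasp_force: 61.2
```

It dropped in. Go down gently.

Call:
carry_out(rows=[-1,0,0,1,0,-1,0,0,2,0,-1,0,0,3,0,-1,0,0,3,0])

```text
t: 25.0
ee_pos: [576.2, -40.3, 116.6]
ee_rot: [[0.262, 0.965, -0.001], [0.965, -0.262, -0.0], [-0.0, -0.001, -1.0]]
wrist_force: [1.1, 0.4, -2.0]
grip_width: 0.25
grasp_force: 61.1
```

Call:
carry_out(rows=[-1,0,0,2,0,-1,0,0,4,0,-1,0,0,6,0,-1,0,0,8,0,-1,0,0,8,0])

```text
t: 25.5
ee_pos: [576.6, -40.2, 108.7]
ee_rot: [[0.262, 0.965, 0.0], [0.965, -0.262, -0.0], [-0.0, 0.0, -1.0]]
wrist_force: [1.7, 0.2, -2.7]
grip_width: 0.25
grasp_force: 60.9
```

Call:
carry_out(rows=[-1,0,0,1.5,0,-1,0,0,3,0,-1,0,0,4.5,0,-1,0,0,6,0,-1,0,0,7,0,-1,0,0,7,0])

```text
t: 26.1
ee_pos: [576.5, -40.1, 101.9]
ee_rot: [[0.262, 0.965, 0.0], [0.965, -0.262, 0.0], [0.0, 0.0, -1.0]]
wrist_force: [0.8, -0.0, -2.3]
grip_width: 0.251
grasp_force: 60.9
```

Call:
carry_out(rows=[-1,0,0,0.5,0,-1,0,0,1,0,-1,0,0,1.5,0,-1,0,0,2,0,-1,0,0,2.5,0,-1,0,0,3.2,0,-1,0,0,3.2,0])

```text
t: 26.8
ee_pos: [576.6, -40.1, 99.8]
ee_rot: [[0.262, 0.965, 0.001], [0.965, -0.262, -0.0], [0.0, 0.001, -1.0]]
wrist_force: [-0.6, 1.9, 5.6]
grip_width: 0.25
grasp_force: 62.0
```

Collar contact is exactly at the home height. Release and rise.

Call:
carry_out(rows=[0,0,0,0,0,1,0,0,0,0,1,0,0,0,0,1,0,0,0,0,1,0,0,0,0,1,0,0,-20,0,1,0,0,-50,0,1,0,0,-90,0])

```text
t: 27.6
ee_pos: [575.1, -40.0, 188.0]
ee_rot: [[0.262, 0.965, -0.005], [0.965, -0.262, 0.001], [-0.0, -0.005, -1.0]]
wrist_force: [0.9, 0.8, 0.0]
grip_width: 1.001
grasp_force: 0.0
```

Call:
carry_out(rows=[1,0,0,-20,0,1,0,0,-40,0,1,0,0,-40,0,1,0,0,-40,0,1,0,0,-40,0,1,0,0,-40,0])

```text
t: 28.2
ee_pos: [575.7, -40.0, 227.2]
ee_rot: [[0.262, 0.965, -0.003], [0.965, -0.262, 0.001], [-0.0, -0.003, -1.0]]
wrist_force: [-0.0, 0.7, -0.5]
grip_width: 1.003
grasp_force: 0.0
```

```bash
python3 - <<'E'
from m import *
s=observe();print(s['ee_pos'],s['wrist_force'])
o=np.array([581.82,-25.09]);a=-.2633;X=np.array([np.cos(a),np.sin(a)]);Y=np.array([-X[1],X[0]])
for n in('wrist','side','scene'):
    p,d,ci=snap(n,'end_'+n); v,u=np.mgrid[0:420,0:560]; P=bydepth(np.c_[u.ravel(),v.ravel()],d,ci); ok=d.ravel()>0
    J=np.c_[(P[:,:2]-o)@X,(P[:,:2]-o)@Y]
    h=ok&(np.abs(J[:,0])<25)&(np.abs(J[:,1]+15)<25)&(P[:,2]>85)&(P[:,2]<135)
    print(n,'handle',h.sum(),'top z',np.percentile(P[h,2],[50,90,97]) if h.sum()>5 else '', np.median(J[h],0) if h.any() else '')
    for nm,c,r in(('upper',(0,-60),(12,25)),('lower',(0,60),(12,40)),('jig',(32,40),(6,30))):
        k=ok&(np.abs(J[:,0]-c[0])<r[0])&(np.abs(J[:,1]-c[1])<r[1])&(P[:,2]>20)&(P[:,2]<90)
        if k.sum()>30:
            A=np.c_[J[k]-c,np.ones(k.sum())]; f=np.linalg.lstsq(A,P[k,2],rcond=None)[0]; print('  ',nm,k.sum(),'z',f[2].round(1),'slopes',f[:2].round(3))
E
```

```text
[575.6846785  -40.02858777 227.22820317] [-0.0462875   0.72843754 -0.49185363]
wrist handle 877 top z [118.43567138 119.49146407 119.91636582] [ -1.70048836 -11.73935499]
   upper 794 z 63.8 slopes [ 0.004 -0.001]
   lower 2104 z 51.7 slopes [0.    0.002]
   jig 694 z 39.6 slopes [-0.003  0.   ]
side handle 218 top z [106.88954365 117.27244089 117.86393641] [ -3.98081292 -27.36144623]
   upper 177 z 62.1 slopes [-0.004  0.005]
   lower 185 z 50.2 slopes [ 0.018 -0.007]
scene handle 163 top z [111.79998042 119.72492285 120.49988138] [ 0.58250312 -6.31342648]
   upper 90 z 64.2 slopes [-0.024 -0.002]
   lower 278 z 52.2 slopes [0.026 0.005]
   jig 100 z 40.1 slopes [-0.055 -0.002]
```

The handle top is at about 119 mm, which is fully home. The rails are flat at 64 and 52 mm, and the gripper is clear.

```bash
python3 -c "
from bench import *
print(close_job())"
```

```text
the job is handed in; nothing more can be done
None
```

I handed the job in at about 28 s: the pin is fully home through both rails and the bar's hole, about 15 mm from the slot's centre on its −y side, with the rails flat and pressing force readings at the end of each move never above about 10 N.

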